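# Clip a handle tube into the riveting cradle

## Robot

A 6-joint arm with a two-finger parallel gripper is mounted at the origin on the work surface. World frame = base frame: x ahead of the robot, y to its left, z up, the work surface at z = 0. Lengths are in mm, angles in rad, forces in N, time in s.
With the tool pointing down it reaches from about 300 to 750 mm from the base axis. Payload 8.5 kg.
Tool frame: the origin (TCP) lies on the centre line of the jaws, within the pads' length; the fingertips stand 17 mm ahead of it and the grasp point (between the pads) lies 2 mm behind it; z points along the fingers, y is the line along which they close (so a half turn about z gives the same grasp; the last joint's range is limited). The gripper opens to 85 mm and grips with 20 to 120 N. Pads are 22 mm wide; open, the fingers measure 114 mm over their backs; the gripper's body (76 mm by 85 mm) begins 54 mm behind the grasp point. The pads swing forward as they close: fully open they stand 13 mm farther back than shut.
Start: joints at [0.903, 0.381, 1.297, -0, 1.464, -0.215], TCP at [240.606, 494.56, 248.322] pointing down, gripper open.
Joint ranges: [-3.11, 3.11], [-0.89, 2.33], [0.22, 2.48], [-1.42, 4.56], [0.17, 2.85], [-2.88, 2.88]. Speed limits (rad/s): [2.39, 2.39, 3.14, 3.14, 3.14, 3.14].

## Interface

Orientations are given as a unit quaternion [w, x, y, z].
In Python, from station import monitor, cams, r gives the robot as it stands. The module is installed in compiled form; this text tells all that it offers.
- The arm moves only by the tool play_rows, never from a script. Its argument "targets" is a list of rows, each a list of 3 entries, a list of its own where there are three numbers: the shift along the tool's x, y, z each as a share of 0.3 m, from -1 to 1, then the turn, a rotation vector about the tool's x, y, z each as a share of 0.08 rad, from -1 to 1, then the opening, from 0 (shut) to 1 (fully open). In form: [[[tx, ty, tz], [ax, ay, az], grip], ...]. A call has 1 to 8 rows; each row shifts and turns the commanded pose from where the row before left it, along the tool's axes as they then stand; what a row does not reach is not made up. A row lasts 1/8 s, in which the tool goes at most 62.5 mm and 10.7 degrees, less where a joint would pass 70% of its speed; a pose out of reach is approached as far as the arm can. A call with a number of a shift or a turn outside -1 to 1 is refused whole. A call with a gripper value outside its range is refused whole. The fingers move at their own pace and stop on an object; "force" is the grip in N (left out, the last holds). Time passes only in rows, so rows that do not move let the fingers close. It gives the time, the measured TCP pose, the force, the opening and the grip force at its end, in the units of the state.
- monitor.get_obs(): the state, without advancing time (a new reading comes with each control period).
- cams.camera(name): name is "side" or "top" or "wrist"; returns the picture (420x560x3 uint8, blue, green, red); there is no depth.
- cams.camera_params(name): a dict with "vertical_fov" (degrees; the focal length in pixels is half the picture's height over the tangent of half this angle, whatever the lens; pixels are square), "cx", "cy" (the principal point, pixels), "pose" (4x4, takes a point from camera to world coordinates). Camera axes: x right, y down, z forward; pixel columns grow to the right and rows downward; lengths in mm; the calibration is good to about 2 mm. A picture is of the moment at which its call begins: read the wrist's pose just before it. camera_params takes no time and is no camera call; for the wrist camera it gives the pose at the moment of the call.
- r.finish_job(): hands the job in; it is judged then, once.
The state is a dict: "clock": time; "joint_positions": joint angles; "dq": joint speeds; "joint_efforts": joint torques, N m; "position": TCP position; "orientation": TCP orientation; "wrist_force": force on the tool from outside, world axes, zero at the start; "wrist_torque": the same for the moment, N m; "opening": opening from 0.0 (shut) to 1.0 (fully open); "grasp_force": force on a finger pad.
Only numpy, scipy, OpenCV 4.12 (cv2) and the standard library are available. Lean on these libraries where they do the work, as an engineer would, in place of code of your own. Each camera call takes 0.05 s, during which the arm holds its last target. There are 200 camera calls.

## Task

Lay the suitcase handle tube flat in the two V-notches of the iron cradle with its long black end away from the cradle's end fence, setting it down rather than dropping it, and let go. Then swing the sprung clamp over and press it down until its jaw snaps under the tube and it stays fully home. Leave the mallet, the tin and the brass caps where they are.

Things in the scene. Friction and masses are not known exactly. Their poses are not given: they have to be found in the camera images.
- tube: Loose round aluminium tube, 22 mm diameter, bare for 136 mm, with square black plastic ends, both 28 x 28 mm across: a long one (45 mm) at its +x end, a short one (12 mm) at -x; 193 mm overall, about 0.25 kg. Origin on the axis midway along the bare part; x along the axis to the long end. It lies on its square ends, axis level, 14 mm up.
- long_end (a point): Outer end face of the tube's long end piece, on the axis, 113 mm from the tube's origin.
- cradle: Fixed dark iron cradle plate, 170 mm (x) by 210 mm (y, -100 to +110), 12 mm thick; origin on the table under it, z up. Two steel 90 degree V-notches (14 mm thick along y, 58 mm tall, 48 mm wide at the mouth) stand at x = -30, y = -55 and +55 mm; a tube in them lies along y, axis 50 mm above the table. The clamp is hinged on the +x side.
- seat (a point): Where the tube's origin belongs when laid in the notches: cradle x -30, y 0, z 50 mm; axes as the cradle's (the seated tube's x axis points along this y). Tube can shift about 6 mm either way along y.
- clamp_hinge (a point): Clamp's hinge axis: cradle x 45, y 0, z 67 mm; it runs along the cradle's y, between two cheeks (x 31 to 59, y within 24 mm) that rise to 76 mm. Axes as the cradle's.
- clamp (a joint): Clamp arm's angle, rad: 0 = closed, level over the tube towards cradle -x; 1.57 = straight up; more = leaning back to +x; stop at 2.6. The hinge is stiff (0.13 N m): the arm stays where left. Coming down, its jaw meets the tube near 0.3; about 10 N on the pad makes it snap under the tube, home at about 0.
- jaw (a joint): Angle of the sprung jaw on the arm's underside, rad: 0 = at rest (also when snapped under the tube), about 0.2 as the tube forces it aside. The jaw is pivoted 94 mm from the clamp's hinge and hangs 33 mm below the hinge level when closed.
- clamp_pad (a point): Middle of the rubber press pad's outer face (top when closed), 112 mm from the hinge axis. Its axes turn with the arm: x towards the hinge, z out of the face. The arm is a bar 24 mm wide, 12 mm thick (hinge axis at mid-thickness); the pad, 40 mm wide and 12 mm thick, is its end, 100 to 130 mm from the hinge.
- fence (a point): Top middle of the upright end fence: a plate 50 mm wide, 8 mm thick, 70 mm high across the tube line at cradle y = -90 to -98 mm. Only the short end fits between notch and fence, so the long end must point to +y.
- mallet: Bystander: grey rubber mallet lying flat, head 54 x 100 x 56 mm, handle 180 mm along -x. Origin on the table under the inner face of the head.
- tin: Bystander: open copper rivet tin, 76 mm across, 48 mm tall, origin under its centre.
- cap_a: Bystander: tarnished brass corner cap for a case, 60 mm each way, origin under its centre.
- cap_b: Bystander: the other brass corner cap, alike.
Not all that is in view belongs to the job. What is meant by the tube is not orange or pink, and is the smaller of those in its own colour.

How it is judged (in metres and radians):
On the way:
1. the tube is laid in both notches, long end away from the fence, and let go, with the clamp still open (x of tube in the frame of seat between -0.007 and 0.007 m and y of tube in the frame of seat between -0.01 and 0.01 m and z of tube in the frame of seat between -0.006 and 0.006 m and y of long_end in the frame of seat above 0.08 m and angle between the x axis of tube and the y axis of seat, either way round below 0.08 rad and value of joint clamp above 0.6 rad and contact force between the fingers and tube below 0.3 N), for 0.2 s.
At the end, for the whole second after the job is handed in: The tube lies still in both notches (origin within 7 mm across, 10 mm along and 6 mm in height of the seat, axis within 0.08 rad), long end away from the fence, let go, and the clamp is snapped home on it: clamp below 0.07 rad with its jaw back at rest (below 0.08 rad) (x of tube in the frame of seat between -0.007 and 0.007 m and y of tube in the frame of seat between -0.01 and 0.01 m and z of tube in the frame of seat between -0.006 and 0.006 m and y of long_end in the frame of seat above 0.08 m and angle between the x axis of tube and the y axis of seat, either way round below 0.08 rad and value of joint clamp below 0.07 rad and value of joint jaw below 0.08 rad and linear speed of tube below 0.02 m/s and contact force between the fingers and tube below 0.3 N); the robot touches nothing.
It fails at once if the mallet is moved more than 30 mm (distance of mallet from where it was at the start of the episode above 0.03 m).
It fails at once if the rivet tin is moved more than 30 mm (distance of tin from where it was at the start of the episode above 0.03 m).
It fails at once if the brass cap is moved more than 30 mm (distance of cap_a from where it was at the start of the episode above 0.03 m).
It fails at once if the other brass cap is moved more than 30 mm (distance of cap_b from where it was at the start of the episode above 0.03 m).
It fails at once if the tube is dropped into the cradle from more than about 25 mm (horizontal distance between tube and seat below 0.08 m and z of tube in the frame of seat above 0.005 m and contact force between the fingers and tube below 0.1 N and linear speed of tube above 0.6 m/s).
It also fails if it takes over 56 s, if anything falls off the work surface, if the arm or the gripper's body presses on something with over 40 N, if the wrist force passes 120 N, or if a joint passes its speed limit or range.

## Working session

There is one attempt and no reset: what is moved stays moved. The work goes in short steps, Python scripts to look and compute and a tool call to move; the robot and the scene stay as the last step left them, time stands still between calls to the robot, and variables do not carry over. Pictures are saved under pics/ and viewed, at most 10 in all, crops included, and the job is handed in when it is done.

Besides the shell and the picture viewer there is one more tool, called after "Call:" as name(argument=value, ...), one argument or row to a line, values as JSON. play_rows: Moves the arm, as the interface text tells. Shift numbers are shares of 0.3 m and turn numbers shares of 0.08 rad, none past 1 either way. Its arguments: {"type":"object","properties":{"targets":{"type":"array"},"force":{"type":"number"}},"required":["targets"]}

```bash
mkdir -p pics
cat > h.py <<'E'
import numpy as np, cv2
from station import monitor, cams, r
def K(name):
    p=cams.camera_params(name); f=210/np.tan(np.radians(p["vertical_fov"])/2); return f,p["cx"],p["cy"],np.array(p["pose"])
def plane(name,uv,z,k=None):
    f,cx,cy,T=k or K(name); d=T[:3,:3]@np.array([(uv[0]-cx)/f,(uv[1]-cy)/f,1]); o=T[:3,3]; return o+d*(z-o[2])/d[2]
def proj(name,P,k=None):
    f,cx,cy,T=k or K(name); q=T[:3,:3].T@(np.array(P)-T[:3,3]); return np.array([cx+f*q[0]/q[2],cy+f*q[1]/q[2]])
def snap(name,fn):
    k=K(name); im=cams.camera(name); cv2.imwrite("pics/"+fn,im); return im,k
E
python3 - <<'E'
from h import *
a,k1=snap("top","top0.png"); b,k2=snap("side","side0.png")
print(k1,k2); o=monitor.get_obs(); print(o["clock"],o["position"],o["orientation"])
cv2.imwrite("pics/top0b.png",cv2.resize(a,(800,600),interpolation=cv2.INTER_CUBIC))
cv2.imwrite("pics/side0b.png",cv2.resize(b,(800,600),interpolation=cv2.INTER_CUBIC))
E
```

```text
(np.float64(511.08962739456695), 285.6017959628194, 203.41342633317743, array([[-2.83065911e-02, -9.79291526e-01,  2.00466566e-01,
         2.25336215e+02],
       [-9.99593259e-01,  2.70348093e-02, -9.07940926e-03,
         1.50675726e+01],
       [ 3.47181319e-03, -2.00642035e-01, -9.79658471e-01,
         1.50185203e+03],
       [ 0.00000000e+00,  0.00000000e+00,  0.00000000e+00,
         1.00000000e+00]])) (np.float64(472.59726753445693), 277.1874704753248, 200.0686168691866, array([[-9.64038729e-01, -2.04777099e-01,  1.69397958e-01,
         2.60516858e+02],
       [-2.65755737e-01,  7.47104307e-01, -6.09269270e-01,
         9.73323266e+02],
       [-1.79354977e-03, -6.32377652e-01, -7.74658175e-01,
         1.31629410e+03],
       [ 0.00000000e+00,  0.00000000e+00,  0.00000000e+00,
         1.00000000e+00]]))
0.1 [240.4692875  494.3941815  247.80144327] [-2.66519375e-04  2.24473854e-01  9.74479927e-01 -5.38781927e-04]
```

View pics/top0b.png

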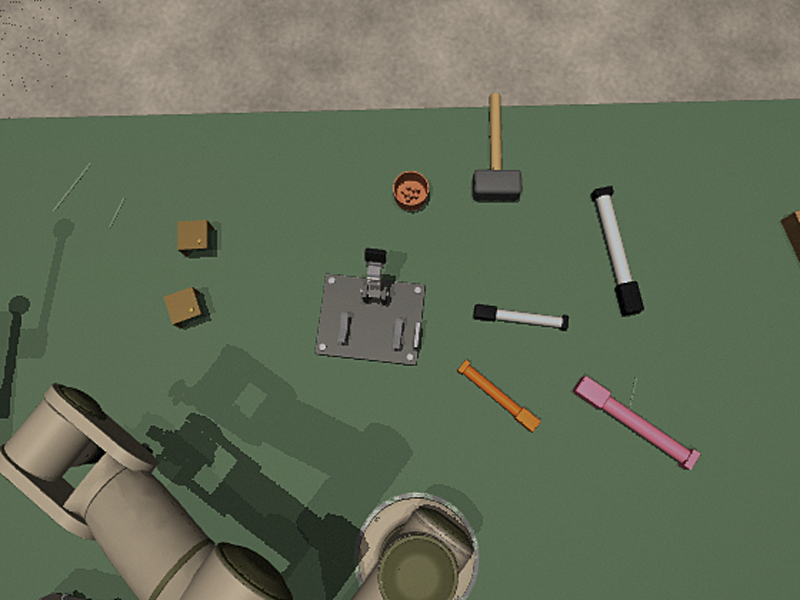

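View pics/side0b.png

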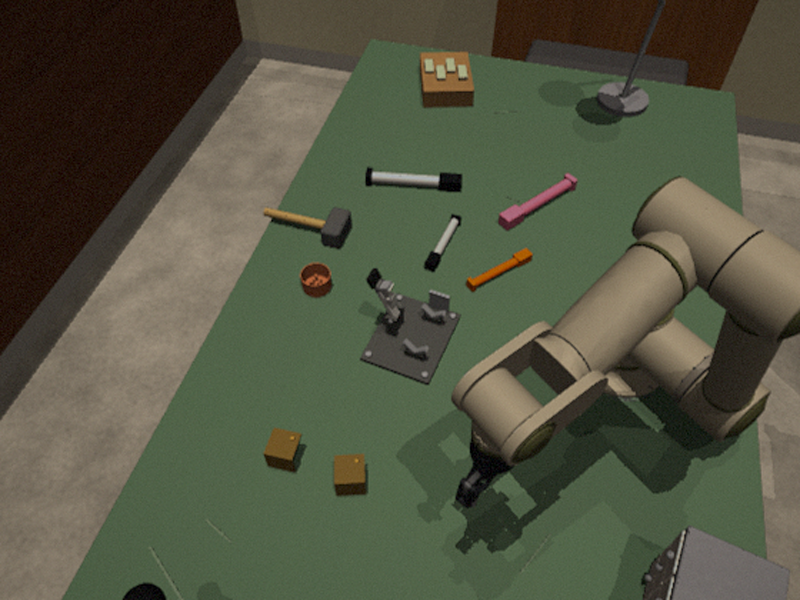

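The top view shows the small white tube from (475,312), its long black end, to (567,322) in 800-px coordinates. The larger white tube at right is a decoy. The cradle plate has corners at about (327,273), (425,283), (417,365) and (317,353). The fence is on its right (world -y) and the clamp leans back to +x. The tube's long end already faces +y.

Run:
```python
from h import *
s=0.7
im=cv2.imread("pics/top0.png"); k=K("top")
x0,x1,y0,y1=325,405,205,235
roi=im[y0:y1,x0:x1]; hsv=cv2.cvtColor(roi,cv2.COLOR_BGR2HSV)
def comp(m):
    n,l,st,c=cv2.connectedComponentsWithStats(m.astype(np.uint8)); return [(c[i]+[x0,y0],st[i,4]) for i in range(1,n) if st[i,4]>15]
W=comp((hsv[...,1]<60)&(hsv[...,2]>120)); B=comp(hsv[...,2]<45)
for n,c,z in(("white",W,17),("black",B,24)):
    for p,a in c: print(n,p,a,plane("top",p,z,k).round(1))
# same for side
im=cv2.imread("pics/side0.png"); k2=K("side"); x0,x1,y0,y1=295,328,147,192
hsv=cv2.cvtColor(im[y0:y1,x0:x1],cv2.COLOR_BGR2HSV)
for n,c,z in(("sw",comp((hsv[...,1]<60)&(hsv[...,2]>120)),17),("sb",comp(hsv[...,2]<45),20)):
    for p,a in c: print(n,p,a,plane("side",p,z,k2).round(1))
for q in [(327,273),(425,283),(417,365),(317,353)]: print("corner",plane("top",np.array(q)*s,12,k).round(1))
for q in [(413,297),(460,318),(430,381),(362,360)]: print("scorner",plane("side",np.array(q)*s,12,k2).round(1))
```

```text
white [370.22591362 222.25913621] 301 [ 465.7 -246.2   17. ]
black [339.04142012 218.53254438] 169 [ 478.1 -154.1   24. ]
black [394.625 226.25 ] 48 [ 450.7 -315.7   24. ]
black [359.         225.14285714] 21 [ 456.9 -211.6   24. ]
sw [311.69465649 164.90839695] 131 [ 464.5 -248.3   17. ]
sb [319.47619048 152.57142857] 21 [ 449.5 -317.3   20. ]
sb [302.28301887 182.83018868] 106 [ 477.2 -148.7   20. ]
corner [572.4 169.6  12. ]
corner [545.4 -34.7  12. ]
corner [374.8 -12.7  12. ]
corner [405.  191.1  12. ]
scorner [495.9 -29.3  12. ]
scorner [371.1   3.   12. ]
scorner [399.3 192.3  12. ]
scorner [562.5 179.4  12. ]
```

```bash
cat >> h.py <<'E'
from scipy.spatial.transform import Rotation as Ro
def pose():
    o=monitor.get_obs(); q=o["orientation"]; return np.array(o["position"]),Ro.from_quat([q[1],q[2],q[3],q[0]]),o
def plan(pos,n,tx=None,grip=1,start=None,tz=(0,0,-1)):
    """rows to TCP pos with tool x along tx, z along tz, in n rows"""
    p,R,_=pose(); pos=np.array(pos,float)
    if tx is None: tx=R.as_matrix()[:,0]
    z=np.array(tz,float); z/=np.linalg.norm(z); x=np.array(tx,float); x-=z*(x@z); x/=np.linalg.norm(x)
    G=Ro.from_matrix(np.column_stack([x,np.cross(z,x),z])); w=(R.inv()*G).as_rotvec()/n
    rows=[]
    for i in range(n):
        t=R.inv().apply((pos-p)/(n-i))
        t=np.round(t/300,3); a=np.round(w/0.08,2)
        rows.append([t.tolist(),a.tolist(),grip]); p=p+R.apply(t*300); R=R*Ro.from_rotvec(a*0.08)
    assert all(np.abs(q[1]).max()<=1 and np.linalg.norm(q[0])<.208 for q in rows),"too fast"
    for i in range(0,n,8): print(str(rows[i:i+8]).replace(" ",""))
E
python3 - <<'E'
from h import *
p,R,o=pose(); f,cx,cy,T=K("wrist")
print("cam in tool",R.inv().apply(T[:3,3]-p).round(1)); print((R.as_matrix().T@T[:3,:3]).round(2),f,cx,cy)
plan((464,-244,210),17,(.165,.986,0))
E
```

```text
cam in tool [  81.5   -0.8 -125.8]
[[ 0.   -0.95 -0.32]
 [ 1.    0.   -0.  ]
 [ 0.   -0.32  0.95]] 356.1903648386027 276.5727956392015 215.38292399904753
[[[-0.103,-0.111,0.008],[-0.0,0.0,0.94],1],[[-0.111,-0.103,0.007],[-0.0,0.0,0.94],1],[[-0.118,-0.094,0.008],[-0.0,0.0,0.94],1],[[-0.125,-0.085,0.007],[-0.0,0.0,0.94],1],[[-0.131,-0.076,0.008],[-0.0,0.0,0.94],1],[[-0.136,-0.066,0.007],[-0.0,0.0,0.94],1],[[-0.141,-0.055,0.008],[-0.0,0.0,0.94],1],[[-0.145,-0.044,0.007],[-0.0,0.0,0.94],1]]
[[[-0.148,-0.033,0.008],[-0.0,0.0,0.94],1],[[-0.15,-0.022,0.007],[-0.0,0.0,0.94],1],[[-0.151,-0.011,0.008],[-0.0,0.0,0.94],1],[[-0.151,0.0,0.007],[-0.0,0.0,0.94],1],[[-0.151,0.012,0.008],[-0.0,0.0,0.94],1],[[-0.149,0.023,0.007],[-0.0,0.0,0.94],1],[[-0.147,0.034,0.008],[-0.0,0.0,0.94],1],[[-0.144,0.045,0.007],[-0.0,0.0,0.94],1]]
[[[-0.141,0.056,0.008],[-0.0,0.0,0.94],1]]
```

Call:
play_rows(
  targets=[
    [[-0.103, -0.111, 0.008], [0, 0, 0.94], 1],
    [[-0.111, -0.103, 0.007], [0, 0, 0.94], 1],
    [[-0.118, -0.094, 0.008], [0, 0, 0.94], 1],
    [[-0.125, -0.085, 0.007], [0, 0, 0.94], 1],
    [[-0.131, -0.076, 0.008], [0, 0, 0.94], 1],
    [[-0.136, -0.066, 0.007], [0, 0, 0.94], 1],
    [[-0.141, -0.055, 0.008], [0, 0, 0.94], 1],
    [[-0.145, -0.044, 0.007], [0, 0, 0.94], 1],
  ],
)

```text
clock: 1.1
position: [346.0, 145.7, 230.2]
orientation: [-0.0, 0.504, 0.864, -0.0]
wrist_force: [0.1, 0.7, 0.2]
opening: 1.0
grasp_force: 0.0
```

Call:
play_rows(
  targets=[
    [[-0.148, -0.033, 0.008], [0, 0, 0.94], 1],
    [[-0.15, -0.022, 0.007], [0, 0, 0.94], 1],
    [[-0.151, -0.011, 0.008], [0, 0, 0.94], 1],
    [[-0.151, 0, 0.007], [0, 0, 0.94], 1],
    [[-0.151, 0.012, 0.008], [0, 0, 0.94], 1],
    [[-0.149, 0.023, 0.007], [0, 0, 0.94], 1],
    [[-0.147, 0.034, 0.008], [0, 0, 0.94], 1],
    [[-0.144, 0.045, 0.007], [0, 0, 0.94], 1],
  ],
)

```text
clock: 2.1
position: [451.1, -201.7, 212.0]
orientation: [-0.0, 0.737, 0.675, -0.0]
wrist_force: [-1.0, 0.6, 0.0]
opening: 1.002
grasp_force: 0.0
```

Call:
play_rows(
  targets=[
    [[-0.141, 0.056, 0.008], [0, 0, 0.94], 1],
    [[0, 0, 0], [0, 0, 0], 1],
    [[0, 0, 0], [0, 0, 0], 1],
  ],
)

```text
clock: 2.48
position: [463.8, -243.2, 209.6]
orientation: [-0.001, 0.761, 0.648, -0.0]
wrist_force: [0.2, -0.4, 0.2]
opening: 1.003
grasp_force: 0.0
```

Run:
```python
from h import *
p,R,o=pose(); print(o["clock"],p.round(1),R.as_matrix().round(3))
im,k=snap("wrist","w1.png"); np.save("w1.npy",k[3])
for n,c in(("o",(464,-244,14)),("l",(477,-152,14)),("s",(450.5,-317,14))): print(n,proj("wrist",c,k).round(1))
```

```text
2.475 [ 463.8 -243.2  209.6] [[ 0.159  0.987 -0.001]
 [ 0.987 -0.159  0.001]
 [ 0.001 -0.001 -1.   ]]
o [277.5 188.7]
l [275.5  82. ]
s [275.7 261.3]
```

View pics/w1.png

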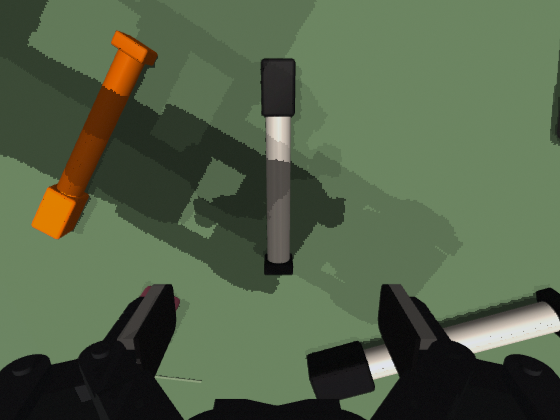

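The wrist view shows the tube vertical at column ~278. The long black end covers rows 59–115, the bare part 115–260 and the short end 260–273. That agrees with the top view.

Run:
```python
from h import *
k=K("wrist"); k=(k[0],k[1],k[2],np.load("w1.npy"))
for n,q,z in(("long inner",(279,115.5),28),("long outer",(277.5,59),28),("short inner",(279,261),28),("axis a",(278.5,125),20),("axis b",(279,250),20)): print(n,plane("wrist",q,z,k).round(1))
```

```text
long inner [ 475.7 -178.8   28. ]
long outer [ 481.3 -135.9   28. ]
short inner [ 454.8 -310.5   28. ]
axis a [ 474.  -186.9   20. ]
axis b [ 456.1 -302.8   20. ]
```

Call:
play_rows(
  targets=[
    [[-0.005, 0.005, 0.15], [0, 0, 0], 1],
    [[0, 0, 0.15], [0, 0, 0], 1],
    [[0, 0, 0.15], [0, 0, 0], 1],
    [[0, 0, 0.1], [0, 0, 0], 1],
    [[0, 0, 0.05], [0, 0, 0], 1],
    [[0, 0, 0.028], [0, 0, 0], 1],
    [[0, 0, 0], [0, 0, 0], 1],
  ],
)

```text
clock: 3.4
position: [465.6, -245.5, 22.0]
orientation: [0.0, 0.761, 0.648, 0.0]
wrist_force: [0.7, 0.4, 1.3]
opening: 0.994
grasp_force: 0.0
```

Call:
play_rows(
  targets=[
    [[0, 0, 0], [0, 0, 0], 0],
    [[0, 0, 0], [0, 0, 0], 0],
    [[0, 0, 0], [0, 0, 0], 0],
    [[0, 0, 0], [0, 0, 0], 0],
    [[0, 0, 0], [0, 0, 0], 0],
    [[0, 0, 0], [0, 0, 0], 0],
    [[0, 0, 0], [0, 0, 0], 0],
  ],
  force=50,
)

```text
clock: 4.28
position: [465.5, -245.7, 22.0]
orientation: [0.0, 0.761, 0.648, 0.0]
wrist_force: [-0.8, 1.3, 5.2]
opening: 0.235
grasp_force: 48.8
```

Run:
```python
from h import *
plan((465,-245,132),2,None,0); plan((385,35,195),6,(.139,.99,0),0)
```

```text
[[[0.001,-0.001,-0.183],[0.0,0.0,0.0],0],[[0.001,-0.001,-0.184],[0.0,0.0,0.0],0]]
[[[0.147,-0.069,-0.096],[0.0,0.0,-0.04],0],[[0.147,-0.068,-0.096],[0.0,0.0,-0.04],0],[[0.147,-0.068,-0.096],[0.0,0.0,-0.04],0],[[0.147,-0.068,-0.096],[0.0,0.0,-0.04],0],[[0.148,-0.067,-0.097],[0.0,0.0,-0.04],0],[[0.148,-0.067,-0.096],[0.0,0.0,-0.04],0]]
```

Call:
play_rows(
  targets=[
    [[0, 0, -0.05], [0, 0, 0], 0],
    [[0, 0, -0.1], [0, 0, 0], 0],
    [[0, 0, -0.12], [0, 0, 0], 0],
    [[0, 0, -0.1], [0, 0, 0], 0],
    [[0.05, -0.023, -0.035], [0, 0, 0], 0],
  ],
)

```text
clock: 4.9
position: [461.3, -230.0, 144.9]
orientation: [0.002, 0.762, 0.648, 0.0]
wrist_force: [0.5, 0.4, -1.1]
opening: 0.236
grasp_force: 49.2
```

Call:
play_rows(
  targets=[
    [[0.12, -0.055, -0.035], [0, 0, -0.04], 0],
    [[0.14, -0.065, -0.035], [0, 0, -0.04], 0],
    [[0.14, -0.065, -0.035], [0, 0, -0.04], 0],
    [[0.14, -0.065, -0.035], [0, 0, -0.04], 0],
    [[0.14, -0.065, -0.035], [0, 0, -0.04], 0],
    [[0.1, -0.05, 0], [0, 0, -0.04], 0],
    [[0.05, -0.02, 0], [0, 0, 0], 0],
    [[0, 0, 0], [0, 0, 0], 0],
  ],
)

```text
clock: 5.9
position: [383.2, 35.2, 195.1]
orientation: [-0.001, 0.754, 0.656, -0.0]
wrist_force: [-0.0, -0.0, -1.9]
opening: 0.233
grasp_force: 49.2
```

Run:
```python
from h import *
p,R,o=pose(); print(o["clock"],p.round(1),R.as_matrix().round(3),o["opening"],o["grasp_force"])
im,k=snap("wrist","w2.png"); np.save("w2.npy",k[3])
cv2.imwrite("pics/w2b.png",cv2.resize(im,(800,600),interpolation=cv2.INTER_CUBIC))
```

```text
5.9 [383.2  35.2 195.1] [[ 0.138  0.99  -0.001]
 [ 0.99  -0.138  0.   ]
 [ 0.    -0.002 -1.   ]] 0.23326523360962764 49.194050431251526
```

View pics/w2b.png

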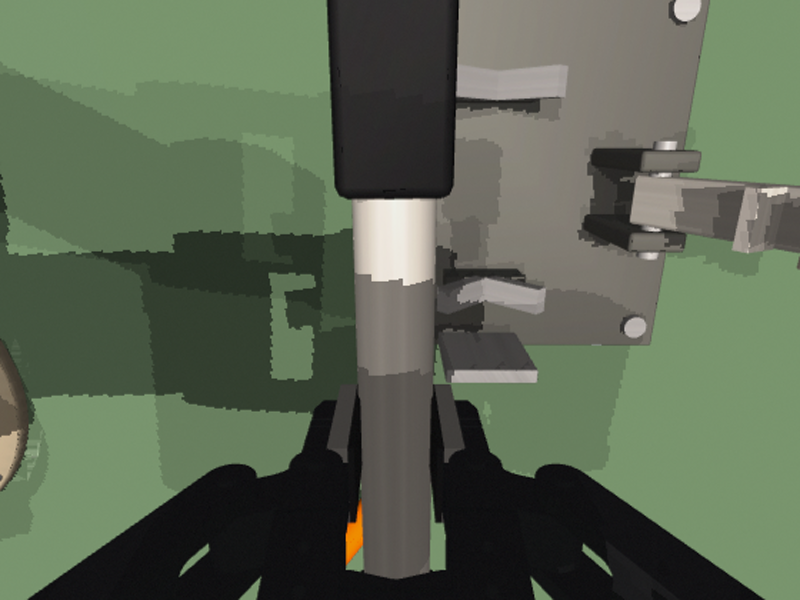

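The wrist view shows the tube held level. On the right are the far notch, with its top corners at (568,66) and (566,97), the near notch with right corner (545,288), the fence top strip ending at (538,370–382), and the hinge cheeks. The plate's corner is at (650,345).

Run:
```python
from h import *
k=K("wrist"); k=(k[0],k[1],k[2],np.load("w2.npy")); s=.7
pts=[("fence in",(538,370),70,(-5,-90)),("fence out",(538,382),70,(-5,-98)),("far a",(568,66),58,(-6,62)),("far b",(566,97),58,(-6,48)),("near a",(545,288),58,(-6,-48)),("near b",(544,312),58,(-6,-62)),("plate",(650,345),12,(85,-100)),
("cheek far r",(699,150),76,(59,24)),("cheek near r",(684,250),76,(59,-24))]
A=[];B=[]
for n,q,z,c in pts:
    P=plane("wrist",np.array(q)*s,z,k); print(n,P.round(1),c); A.append(c);B.append(P[:2])
A=np.array(A,float);B=np.array(B)
for idx in (slice(0,7),slice(0,9)):
    a,b=A[idx],B[idx]; ac,bc=a-a.mean(0),b-b.mean(0)
    th=np.arctan2((ac[:,0]*bc[:,1]-ac[:,1]*bc[:,0]).sum(),(ac*bc).sum()); R=np.array([[np.cos(th),-np.sin(th)],[np.sin(th),np.cos(th)]])
    t=b.mean(0)-R@a.mean(0); print("yaw",th,"origin",t,"seat",R@[-30,0]+t,"\n",(b-(a@R.T+t)).round(1).tolist())
# held tube: boundary long inner edge in tool frame
p,Rt,_=pose()
for q,z in(((395,197),p[2]+6),((391,575),p[2]-8+11)):
    P=plane("wrist",np.array(q)*s,z,k); print("tube",P.round(1),Rt.inv().apply(P-p).round(1))
```

```text
fence in [454.1 -14.   70. ] (-5, -90)
fence out [453.7 -21.2  70. ] (-5, -98)
far a [478.7 135.4  58. ] (-6, 62)
far b [477.3 122.   58. ] (-6, 48)
near a [463.1  27.9  58. ] (-6, -48)
near b [461.9  14.3  58. ] (-6, -62)
plate [541.4 -35.8  12. ] (85, -100)
cheek far r [531.4  90.4  76. ] (59, 24)
cheek near r [526.4  44.   76. ] (59, -24)
yaw -0.16199511962062577 origin [475.19015141  74.4409008 ] seat [445.58292761  79.27952654] 
 [[-1.7, -0.4], [-0.7, 0.3], [-0.6, -1.2], [0.3, -0.8], [1.5, -0.1], [2.6, 0.1], [-1.5, 2.1]]
yaw -0.15034092121778728 origin [473.78393436  74.78775853] seat [444.12233214  79.28101503] 
 [[-1.3, -0.5], [-0.4, 0.2], [1.6, -1.6], [2.3, -1.2], [2.4, -0.3], [3.3, -0.1], [-1.4, 1.0], [-4.3, 0.7], [-2.1, 1.8]]
tube [392.4 102.3 201.2] [68.4 -0.9 -6. ]
tube [375.3 -11.6 198.2] [-46.7  -2.   -3. ]
```

Call:
play_rows(
  targets=[
    [[0.044, 0.047, 0], [0, 0, 0.09], 0],
    [[0.044, 0.047, 0.03], [0, 0, 0], 0],
    [[0.044, 0.047, 0.09], [0, 0, 0], 0],
    [[0.042, 0.047, 0.1], [0, 0, 0], 0],
    [[0, 0, 0.063], [0, 0, 0], 0],
    [[0, 0, 0], [0, 0, 0], 0],
    [[0, 0, 0], [0, 0, 0], 0],
  ],
)

```text
clock: 6.82
position: [448.2, 76.8, 111.2]
orientation: [0.0, 0.758, 0.652, 0.0]
wrist_force: [0.0, -0.4, -2.2]
opening: 0.237
grasp_force: 49.2
```

Run:
```python
from h import *
p,R,o=pose(); print(o["clock"],p.round(1),R.as_matrix().round(3)[0])
im,k=snap("wrist","w3.png"); np.save("w3.npy",k[3])
b,k2=snap("side","s3.png")
u=proj("side",(455,79,70),k2).astype(int); print(u)
c=cv2.resize(b[u[1]-60:u[1]+60,u[0]-70:u[0]+70],(700,600),interpolation=cv2.INTER_CUBIC)
cv2.imwrite("pics/w3b.png",np.hstack([cv2.resize(im,(400,300)),cv2.resize(c,(350,300))]))
```

```text
6.825 [448.2  76.8 111.2] [0.149 0.989 0.001]
[293 224]
```

View pics/w3b.png

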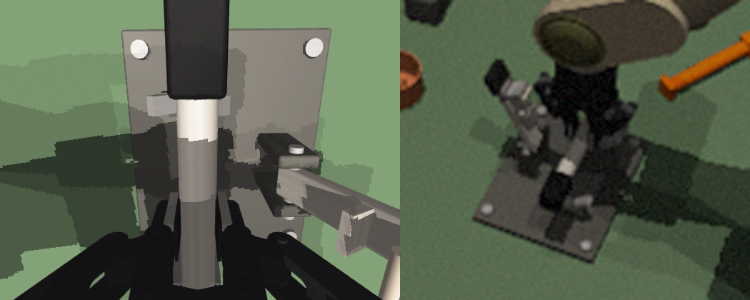

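Run:
```python
from h import *
k=K("wrist"); k=(k[0],k[1],k[2],np.load("w3.npy")); s=1.4
for n,q,z in(("notch L",(147,105),58),("notch R",(231,105),58),("plate L",(122,30),12),("plate R",(330,29),12),("tube",(197,98),110)): print(n,plane("wrist",np.array(q)*s,z,k).round(1))
```

```text
notch L [421.7 138.2  58. ]
notch R [479.6 129.5  58. ]
plate L [404.5 194.8  12. ]
plate R [569.4 170.7  12. ]
tube [457.8 143.3 110. ]
```

Call:
play_rows(
  targets=[
    [[0.004, -0.02, 0], [0, 0, -0.05], 0],
    [[0, 0, 0.03], [0, 0, 0], 0],
    [[0, 0, 0.05], [0, 0, 0], 0],
    [[0, 0, 0.04], [0, 0, 0], 0],
    [[0, 0, 0.03], [0, 0, 0], 0],
    [[0, 0, 0.013], [0, 0, 0], 0],
    [[0, 0, 0], [0, 0, 0], 0],
  ],
)

```text
clock: 7.8
position: [442.2, 79.4, 61.6]
orientation: [-0.0, 0.756, 0.654, -0.0]
wrist_force: [-0.2, 0.1, -1.9]
opening: 0.235
grasp_force: 49.2
```

Call:
play_rows(
  targets=[
    [[0, 0, 0.004], [0, 0, 0], 0],
    [[0, 0, 0.004], [0, 0, 0], 0],
    [[0, 0, 0.003], [0, 0, 0], 0],
    [[0, 0, 0], [0, 0, 0], 0],
  ],
)

```text
clock: 8.3
position: [442.2, 79.4, 58.4]
orientation: [0.0, 0.756, 0.654, 0.0]
wrist_force: [-1.0, -0.0, -2.5]
opening: 0.233
grasp_force: 49.2
```

Call:
play_rows(
  targets=[
    [[0, 0, 0.004], [0, 0, 0], 0],
    [[0, 0, 0.003], [0, 0, 0], 0],
    [[0, 0, 0], [0, 0, 0], 0],
    [[0, 0, 0], [0, 0, 0], 0],
  ],
)

```text
clock: 8.8
position: [442.4, 79.4, 57.7]
orientation: [0.001, 0.756, 0.654, 0.001]
wrist_force: [-4.9, 0.1, 18.5]
opening: 0.24
grasp_force: 51.5
```

Call:
play_rows(
  targets=[
    [[0, 0, -0.003], [0, 0, 0], 0.3],
    [[0, 0, 0], [0, 0, 0], 0.4],
    [[0, 0, 0], [0, 0, 0], 0.6],
    [[0, 0, 0], [0, 0, 0], 0.6],
    [[0, 0, 0], [0, 0, 0], 0.6],
    [[0, 0, 0], [0, 0, 0], 0.6],
  ],
)

```text
clock: 9.55
position: [442.1, 79.4, 57.2]
orientation: [-0.0, 0.756, 0.654, -0.0]
wrist_force: [0.7, -0.0, 0.1]
opening: 0.602
grasp_force: 0.0
```

Call:
play_rows(
  targets=[
    [[0, 0, -0.05], [0, 0, 0], 0.6],
    [[0, 0, -0.1], [0, 0, 0], 0.6],
    [[0, 0, -0.15], [0, 0, 0], 0.6],
    [[0, 0, -0.2], [0, 0, 0], 0.6],
    [[0, 0, -0.1], [0, 0, 0], 0],
    [[0, 0, 0], [0, 0, 0], 0],
    [[0, 0, 0], [0, 0, 0], 0],
  ],
)

```text
clock: 10.42
position: [441.6, 79.4, 236.2]
orientation: [-0.001, 0.756, 0.654, -0.001]
wrist_force: [0.5, -0.1, -0.3]
opening: -0.0
grasp_force: 0.0
```

Run:
```python
from h import *
p,R,o=pose(); print(o["clock"],p.round(1),o["joint_positions"],o["wrist_force"])
im,k=snap("wrist","w4.png"); np.save("w4.npy",k[3])
b,k2=snap("side","s4.png"); t,kt=snap("top","t4.png")
u=proj("side",(500,79,90),k2).astype(int); print("side crop origin",u-[70,60])
c=b[u[1]-60:u[1]+60,u[0]-70:u[0]+70]
v=proj("top",(500,79,90),kt).astype(int); print("top crop",v-[40,60])
d=t[v[1]-60:v[1]+60,v[0]-40:v[0]+40]
cv2.imwrite("pics/w4b.png",np.hstack([cv2.resize(im,(400,300)),cv2.resize(c,(350,300),interpolation=cv2.INTER_CUBIC)]))
cv2.imwrite("pics/w4c.png",np.vstack([cv2.resize(im,(400,300)),]))
```

```text
10.425 [441.6  79.4 236.2] [-8.69529736e-02  2.14404017e-01  1.57993635e+00  3.85592631e-06
  1.34911461e+00  5.74774733e-02] [ 0.46434505 -0.09850969 -0.29495492]
side crop origin [209 158]
top crop [218 149]
```

View pics/w4b.png

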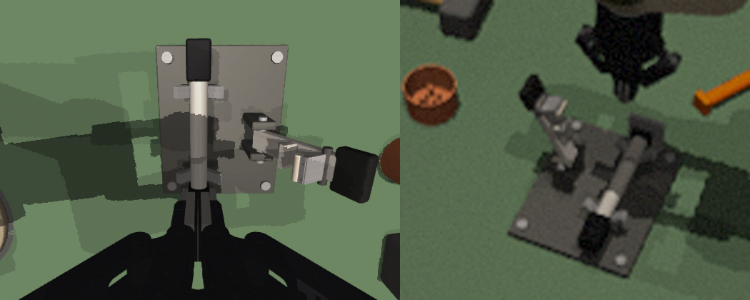

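The tube lies in both notches, long end away from the fence. The clamp's black pad is at (354,175) in the 400-px wrist view and (133,92) in the side crop.

Run:
```python
from h import *
k=K("wrist"); k=(k[0],k[1],k[2],np.load("w4.npy")); ks=K("side"); kt=K("top")
print("tube long inner",plane("wrist",(199*1.4,82*1.4),64,k).round(1),"far white",plane("wrist",(199*1.4,185*1.4),58,k).round(1))
def ray(k,q):
    f,cx,cy,T=k; d=T[:3,:3]@np.array([(q[0]-cx)/f,(q[1]-cy)/f,1]); return T[:3,3],d/np.linalg.norm(d)
rs=[ray(k,(354*1.4,175*1.4)),ray(ks,(209+133/2.5,158+92/2.5)),ray(kt,(375*.7,255*.7))]
def tri(rs):
    A=sum(np.eye(3)-np.outer(d,d) for o,d in rs); b=sum((np.eye(3)-np.outer(d,d))@o for o,d in rs); return np.linalg.solve(A,b)
for r_ in (rs,rs[:2],rs[1:]): 
    P=tri(r_)
    for yaw,o in((-.146,(471.8,74.5)),):
        c,s=np.cos(yaw),np.sin(yaw); q=np.array([[c,s],[-s,c]])@(P[:2]-o)
        print(P.round(1),"cradle",q.round(1),P[2].round(1),"ang",np.arctan2(P[2]-67,-(q[0]-45)))
```

```text
tube long inner [452.2 145.   64. ] far white [433.6  15.5  58. ]
[565.2  62.5 171.9] cradle [94.2  1.7] 171.9 ang 2.0090375970640624
[563.3  63.7 173.7] cradle [92.1  2.6] 173.7 ang 1.9865315240365404
[565.3  62.8 169.7] cradle [94.2  2. ] 169.7 ang 2.017909799348299
```

Call:
play_rows(
  targets=[
    [[0, 0.05, -0.05], [0, 0, 0], 0],
    [[0, 0.11, -0.05], [0, 0, 0], 0],
    [[0, 0.12, 0], [0, 0, 0], 0],
    [[0, 0.12, 0], [0, 0, 0], 0],
    [[0, 0.12, 0], [0, 0, 0], 0],
    [[0, 0.08, 0], [0, 0, 0], 0],
    [[0, 0, 0.1], [0, 0, 0], 0],
    [[0, 0, 0.1], [0, 0, 0], 0],
  ],
)

```text
clock: 11.58
position: [620.3, 53.5, 205.1]
orientation: [-0.001, 0.756, 0.654, -0.001]
wrist_force: [-0.1, 0.4, 0.6]
opening: 0.001
grasp_force: 0.0
```

Call:
play_rows(
  targets=[
    [[0, 0, 0.033], [0, 0, 0], 0],
    [[0, 0, 0], [0, 0, 0], 0],
    [[0, 0, 0], [0, 0, 0], 0],
  ],
)

```text
clock: 11.95
position: [620.7, 53.5, 198.5]
orientation: [0.001, 0.756, 0.654, 0.001]
wrist_force: [-0.0, -1.1, -0.0]
opening: -0.002
grasp_force: 0.0
```

```bash
cat >> h.py <<'E'
def cr():
    p,R,o=pose(); c,s=np.cos(-.146),np.sin(-.146); q=np.array([[c,s],[-s,c]])@(p[:2]-(471.8,74.5)); print("cradle TCP",q.round(1),p[2].round(1),"t",o["clock"],"F",np.round(o["wrist_force"],1),"ax",R.as_matrix()[:,0].round(3),R.as_matrix()[:,2].round(3))
E
python3 - <<'E'
from h import *
cr()
im,k=snap("wrist","w5.png"); b,k2=snap("side","s5.png")
c=b[150:270,200:340]
cv2.imwrite("pics/w5b.png",np.hstack([cv2.resize(im,(400,300)),cv2.resize(c,(350,300),interpolation=cv2.INTER_CUBIC)]))
E
```

```text
cradle TCP [150.4   0.9] 198.5 t 11.95 F [-0.  -1.1 -0. ] ax [0.144 0.99  0.   ] [ 0.002 -0.    -1.   ]
```

View pics/w5b.png

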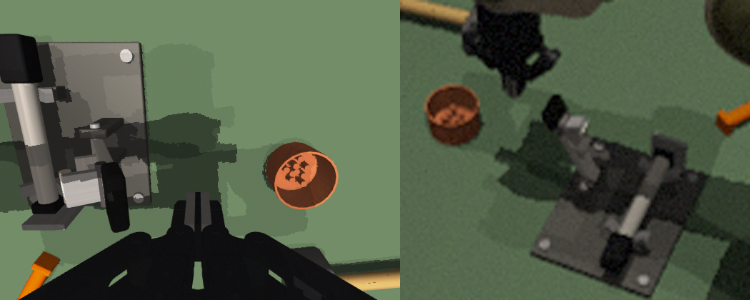

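Call:
play_rows(
  targets=[
    [[0, -0.05, 0], [0, 0, 0], 0],
    [[0, -0.04, 0], [0, 0, 0], 0],
    [[0, -0.04, 0], [0, 0, 0], 0],
    [[0, -0.04, 0], [0, 0, 0], 0],
    [[0, -0.04, 0], [0, 0, 0], 0],
    [[0, -0.04, 0], [0, 0, 0], 0],
    [[0, -0.03, 0], [0, 0, 0], 0],
    [[0, 0, 0], [0, 0, 0], 0],
  ],
)

```text
clock: 13.05
position: [542.1, 64.8, 206.1]
orientation: [0.009, 0.756, 0.654, 0.008]
wrist_force: [4.9, -2.0, 45.6]
opening: -0.0
grasp_force: 24.2
```

Run:
```python
from h import *
cr()
im,k=snap("wrist","w6.png"); b,k2=snap("side","s6.png")
c=b[150:270,200:340]
cv2.imwrite("pics/w6b.png",np.hstack([cv2.resize(im,(400,300)),cv2.resize(c,(350,300),interpolation=cv2.INTER_CUBIC)]))
```

```text
cradle TCP [71.   0.6] 206.1 t 13.05 F [ 4.9 -2.  45.6] ax [0.144 0.99  0.   ] [ 0.023 -0.003 -1.   ]
```

View pics/w6b.png

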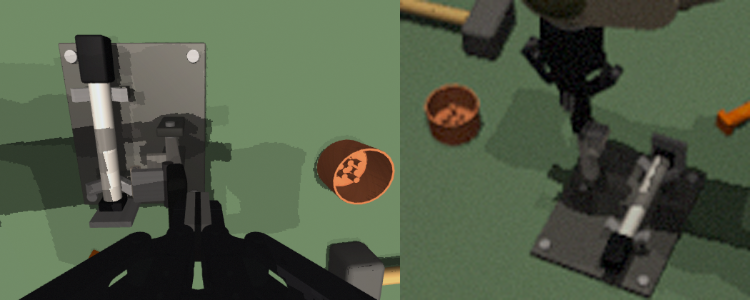

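The pad's end caught under the finger linkage (46 N upward) with the arm nearly upright. I'll back off and tilt the tool so the fingertips meet the pad's face.

Call:
play_rows(
  targets=[
    [[0, 0.04, -0.01], [0, 0, 0], 0],
    [[0, 0.08, 0], [0.5, 0, 0], 0],
    [[0, 0.03, 0], [0.9, 0, 0], 0],
    [[0, 0, 0], [1, 0, 0], 0],
    [[0, 0, 0], [1, 0, 0], 0],
    [[0, 0, 0], [1, 0, 0], 0],
    [[0, 0, 0], [1, 0, 0], 0],
    [[0, 0, 0], [1, 0, 0], 0],
  ],
)

```text
clock: 14.15
position: [581.4, 59.2, 200.1]
orientation: [-0.192, 0.731, 0.633, -0.167]
wrist_force: [-0.3, -0.5, 0.2]
opening: 0.002
grasp_force: 0.0
```

Call:
play_rows(
  targets=[
    [[0, 0, 0], [1, 0, 0], 0],
    [[0, 0, 0], [0, 0, 0], 0],
    [[0, 0, 0], [0, 0, 0], 0],
  ],
)

```text
clock: 14.52
position: [581.5, 59.2, 200.2]
orientation: [-0.22, 0.724, 0.626, -0.19]
wrist_force: [0.8, 0.4, -1.1]
opening: -0.001
grasp_force: 0.0
```

Run:
```python
from h import *
cr(); print(monitor.get_obs()["joint_positions"])
im,k=snap("wrist","w7.png"); b,k2=snap("side","s7.png"); np.save("w7.npy",k[3])
c=b[150:270,200:340]
cv2.imwrite("pics/w7b.png",np.hstack([cv2.resize(im,(400,300)),cv2.resize(c,(350,300),interpolation=cv2.INTER_CUBIC)]))
```

```text
cradle TCP [110.7   0.8] 200.2 t 14.525 F [ 0.8  0.4 -1.1] ax [ 0.144  0.99  -0.   ] [-0.551  0.08  -0.831]
[-0.10915984  0.74048831  0.89817646  0.0225597   2.09288633  0.04045641]
```

View pics/w7b.png

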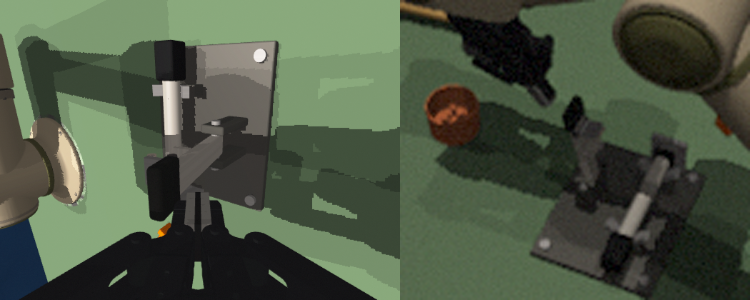

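The side view shows the arm about upright, with the tilted fingertips behind the pad. Next I'll plan an arc about the hinge.

```bash
cat > arc.py <<'E'
from h import *
import sys
def tcp(th,a,r=118,off=8):
    u=np.array([-np.cos(th),np.sin(th)]); n=np.array([np.sin(th),np.cos(th)])
    return np.array([45,67])+r*u+off*n+[17*np.sin(a)+14.5*np.cos(a),17*np.cos(a)-14.5*np.sin(a)]
def rows(start,a0,wps):
    p=np.array(start,float); a=a0; out=[]
    for q,a1 in wps:
        d=q-p; ty=round((d[0]*np.cos(a)-d[1]*np.sin(a))/300,3); tz=round((-d[0]*np.sin(a)-d[1]*np.cos(a))/300,3); ax=round((a1-a)/.08,2)
        out.append([[0,ty,tz],[ax,0,0],0]); p=p+300*np.array([ty*np.cos(a)-tz*np.sin(a),-ty*np.sin(a)-tz*np.cos(a)]); a=a+ax*.08
    for i in range(0,len(out),8): print(str(out[i:i+8]).replace(" ",""))
    print("end",p.round(1),a)
E
python3 - <<'E'
from arc import *
A=.585
w=[(tcp(1.57,A)+[25,0],A),(tcp(1.57,A)+[12,0],A)]
w+=[(tcp(t,A),A) for t in np.arange(1.57,.55,-.1)]
w+=[(tcp(t,min(A,t)),min(A,t)) for t in (.52,.46,.4)]
rows((110.7,200.2),A,w)
E
```

```text
[[[0,np.float64(-0.015),np.float64(0.046)],[0.0,0,0],0],[[0,np.float64(-0.036),np.float64(0.024)],[0.0,0,0],0],[[0,np.float64(-0.033),np.float64(0.022)],[0.0,0,0],0],[[0,np.float64(-0.034),np.float64(0.021)],[0.0,0,0],0],[[0,np.float64(-0.03),np.float64(0.025)],[0.0,0,0],0],[[0,np.float64(-0.029),np.float64(0.027)],[0.0,0,0],0],[[0,np.float64(-0.025),np.float64(0.03)],[0.0,0,0],0],[[0,np.float64(-0.023),np.float64(0.032)],[0.0,0,0],0]]
[[[0,np.float64(-0.019),np.float64(0.035)],[0.0,0,0],0],[[0,np.float64(-0.015),np.float64(0.036)],[0.0,0,0],0],[[0,np.float64(-0.012),np.float64(0.038)],[0.0,0,0],0],[[0,np.float64(-0.008),np.float64(0.038)],[0.0,0,0],0],[[0,np.float64(-0.004),np.float64(0.04)],[0.0,0,0],0],[[0,np.float64(-0.004),np.float64(0.016)],[-0.81,0,0],0],[[0,np.float64(-0.004),np.float64(0.021)],[-0.75,0,0],0],[[0,np.float64(-0.005),np.float64(0.021)],[-0.75,0,0],0]]
end [-40.6 130.3] 0.4002
```

Call:
play_rows(
  targets=[
    [[0, -0.015, 0.046], [0, 0, 0], 0],
    [[0, -0.036, 0.024], [0, 0, 0], 0],
    [[0, -0.033, 0.022], [0, 0, 0], 0],
    [[0, -0.034, 0.021], [0, 0, 0], 0],
    [[0, -0.03, 0.025], [0, 0, 0], 0],
    [[0, -0.029, 0.027], [0, 0, 0], 0],
  ],
)

```text
clock: 15.38
position: [510.3, 69.5, 189.2]
orientation: [-0.22, 0.724, 0.626, -0.19]
wrist_force: [0.6, 0.1, -0.2]
opening: -0.001
grasp_force: 0.5
```

Call:
play_rows(
  targets=[
    [[0, -0.025, 0.03], [0, 0, 0], 0],
    [[0, -0.023, 0.032], [0, 0, 0], 0],
    [[0, -0.019, 0.035], [0, 0, 0], 0],
    [[0, -0.015, 0.036], [0, 0, 0], 0],
    [[0, -0.012, 0.038], [0, 0, 0], 0],
    [[0, -0.008, 0.038], [0, 0, 0], 0],
  ],
)

```text
clock: 16.12
position: [450.4, 78.2, 153.2]
orientation: [-0.22, 0.723, 0.626, -0.191]
wrist_force: [-0.5, -0.2, 0.4]
opening: -0.002
grasp_force: 0.3
```

Run:
```python
from h import *
cr()
im,k=snap("wrist","w8.png"); b,k2=snap("side","s8.png")
c=b[150:270,200:340]
cv2.imwrite("pics/w8b.png",np.hstack([cv2.resize(im,(400,300)),cv2.resize(c,(350,300),interpolation=cv2.INTER_CUBIC)]))
```

```text
cradle TCP [-21.7   0.6] 153.2 t 16.125 F [-0.5 -0.2  0.4] ax [0.144 0.99  0.   ] [-0.552  0.08  -0.83 ]
```

View pics/w8b.png

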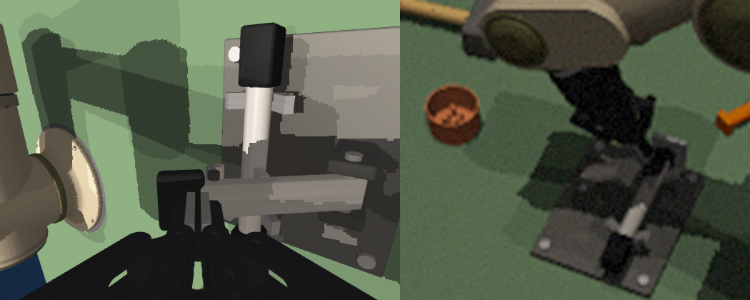

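The arm has swung past vertical over the tube, with the fingertips on the inner part of the pad (around (195,195) in the left half). I'll continue down.

Call:
play_rows(
  targets=[
    [[0, -0.006, 0.04], [0, 0, 0], 0],
    [[0, -0.006, 0.018], [-0.8, 0, 0], 0],
    [[0, -0.006, 0.021], [-0.8, 0, 0], 0],
    [[0, -0.006, 0.021], [-0.7, 0, 0], 0],
    [[0, 0, 0], [0, 0, 0], 0],
  ],
)

```text
clock: 16.85
position: [428.6, 81.4, 131.8]
orientation: [-0.153, 0.74, 0.641, -0.133]
wrist_force: [-0.8, -0.2, -0.3]
opening: -0.0
grasp_force: 0.0
```

Run:
```python
from arc import *
cr()
p,R,o=pose(); a=np.arccos(-R.as_matrix()[2,2]); print(a)
c,s=np.cos(-.146),np.sin(-.146); x=(np.array([[c,s],[-s,c]])@(p[:2]-(471.8,74.5)))[0]
w=[(tcp(t,t,122,7),t) for t in (.34,.28,.23,.18,.13,.08,.04,0,)]
rows((x,p[2]),a,w)
```

```text
cradle TCP [-43.8   0.6] 131.8 t 16.85 F [-0.8 -0.2 -0.3] ax [ 0.144  0.99  -0.   ] [-0.393  0.057 -0.918]
0.408793444152858
[[[0,np.float64(-0.006),np.float64(0.025)],[np.float64(-0.86),0,0],0],[[0,np.float64(-0.004),np.float64(0.022)],[np.float64(-0.75),0,0],0],[[0,np.float64(-0.003),np.float64(0.018)],[np.float64(-0.62),0,0],0],[[0,np.float64(-0.004),np.float64(0.018)],[np.float64(-0.63),0,0],0],[[0,np.float64(-0.003),np.float64(0.018)],[np.float64(-0.62),0,0],0],[[0,np.float64(-0.004),np.float64(0.018)],[np.float64(-0.63),0,0],0],[[0,np.float64(-0.003),np.float64(0.014)],[np.float64(-0.5),0,0],0],[[0,np.float64(-0.003),np.float64(0.015)],[np.float64(-0.5),0,0],0]]
end [-62.6  90.9] -6.5558471419729925e-06
```

Call:
play_rows(
  targets=[
    [[0, -0.006, 0.025], [-0.86, 0, 0], 0],
    [[0, -0.004, 0.022], [-0.75, 0, 0], 0],
    [[0, -0.003, 0.012], [-0.62, 0, 0], 0],
    [[0, -0.003, 0.01], [-0.6, 0, 0], 0],
    [[0, 0, 0], [0, 0, 0], 0],
  ],
)

```text
clock: 17.48
position: [417.9, 82.9, 113.8]
orientation: [-0.069, 0.753, 0.652, -0.06]
wrist_force: [-0.6, 0.3, -0.0]
opening: -0.003
grasp_force: 0.0
```

Call:
play_rows(
  targets=[
    [[0, -0.002, 0.014], [-0.5, 0, 0], 0],
    [[0, -0.002, 0.014], [-0.5, 0, 0], 0],
    [[0, 0, 0], [0, 0, 0], 0],
  ],
)

```text
clock: 17.85
position: [415.8, 83.2, 105.8]
orientation: [-0.039, 0.755, 0.653, -0.034]
wrist_force: [-0.6, 0.9, 0.5]
opening: 0.001
grasp_force: 0.3
```

Run:
```python
from h import *
cr(); print(monitor.get_obs()["grasp_force"])
im,k=snap("wrist","w9.png"); b,k2=snap("side","s9.png")
c=b[150:270,200:340]
cv2.imwrite("pics/w9b.png",np.hstack([cv2.resize(im,(400,300)),cv2.resize(c,(350,300),interpolation=cv2.INTER_CUBIC)]))
```

```text
cradle TCP [-56.7   0.5] 105.8 t 17.85 F [-0.6  0.9  0.5] ax [ 0.144  0.99  -0.   ] [-0.102  0.015 -0.995]
0.2919829793336248
```

Call:
play_rows(
  targets=[
    [[0, -0.008, 0.008], [-0.3, 0, 0], 0],
    [[0, -0.006, 0.008], [-0.3, 0, 0], 0],
    [[0, 0, 0.008], [-0.3, 0, 0], 0],
    [[0, 0, 0], [0, 0, 0], 0],
  ],
)

```text
clock: 18.45
position: [410.8, 84.0, 98.8]
orientation: [-0.011, 0.756, 0.654, -0.01]
wrist_force: [0.1, 1.0, 0.1]
opening: 0.003
grasp_force: 0.0
```

Run:
```python
from h import *
cr()
im,k=snap("wrist","w10.png"); g=cv2.cvtColor(im,cv2.COLOR_BGR2GRAY)
c,s=np.cos(-.146),np.sin(-.146)
def W(x,y,z): return np.array([471.8+c*x-s*y,74.5+s*x+c*y,z])
def P(r,y,th,off=6): return proj("wrist",W(45-r*np.cos(th)+off*np.sin(th),y,67+r*np.sin(th)+off*np.cos(th)),k)
for th in (0,.1,.2,.3):
    print(th,"bar edge r70",P(70,12,th).round(),"r50",P(50,12,th).round(),"-12",P(50,-12,th).round(),"pad corner in",P(100,20,th).round(),"out",P(130,20,th).round(),"out-",P(130,-20,th).round())
for col in (int(P(70,12,0)[0]),int(P(50,12,0)[0])): print(col,[(i,int(g[i,col])) for i in range(100,360,5)])
for row in (235,250): print(row,[(i,int(g[row,i])) for i in range(150,420,6)])
```

```text
cradle TCP [-61.7   0.5] 98.8 t 18.45 F [0.1 1.  0.1] ax [ 0.144  0.99  -0.   ] [-0.03   0.004 -1.   ]
0 bar edge r70 [358. 254.] r50 [402. 255.] -12 [396. 300.] pad corner in [293. 237.] out [228. 236.] out- [231. 311.]
0.1 bar edge r70 [363. 261.] r50 [407. 260.] -12 [401. 306.] pad corner in [296. 246.] out [226. 248.] out- [230. 327.]
0.2 bar edge r70 [370. 268.] r50 [413. 264.] -12 [407. 312.] pad corner in [302. 256.] out [227. 261.] out- [231. 346.]
0.3 bar edge r70 [379. 275.] r50 [422. 270.] -12 [414. 318.] pad corner in [311. 267.] out [232. 277.] out- [236. 367.]
357 [(100, 32), (105, 33), (110, 31), (115, 32), (120, 32), (125, 27), (130, 247), (135, 247), (140, 246), (145, 246), (150, 245), (155, 245), (160, 245), (165, 244), (170, 244), (175, 244), (180, 244), (185, 244), (190, 244), (195, 245), (200, 238), (205, 154), (210, 154), (215, 155), (220, 156), (225, 153), (230, 130), (235, 231), (240, 229), (245, 221), (250, 85), (255, 90), (260, 94), (265, 95), (270, 95), (275, 98), (280, 97), (285, 93), (290, 94), (295, 94), (300, 94), (305, 175), (310, 166), (315, 177), (32
[... 1010 characters left out ...]
82), (318, 103), (324, 105), (330, 125), (336, 133), (342, 138), (348, 132), (354, 129), (360, 217), (366, 56), (372, 54), (378, 49), (384, 44), (390, 45), (396, 43), (402, 44), (408, 43), (414, 44)]
250 [(150, 49), (156, 50), (162, 50), (168, 50), (174, 50), (180, 49), (186, 50), (192, 51), (198, 50), (204, 49), (210, 50), (216, 50), (222, 50), (228, 15), (234, 17), (240, 23), (246, 22), (252, 23), (258, 24), (264, 23), (270, 24), (276, 24), (282, 23), (288, 21), (294, 23), (300, 42), (306, 50), (312, 46), (318, 102), (324, 85), (330, 91), (336, 91), (342, 97), (348, 91), (354, 94), (360, 89), (366, 82), (372, 87), (378, 93), (384, 88), (390, 89), (396, 81), (402, 89), (408, 88), (414, 89)]
```

Call:
play_rows(
  targets=[
    [[0, 0, 0.01], [-0.3, 0, 0], 0],
    [[0, 0, 0.01], [0, 0, 0], 0],
    [[0, 0, 0], [0, 0, 0], 0],
  ],
)

```text
clock: 18.88
position: [410.9, 83.9, 92.8]
orientation: [-0.002, 0.756, 0.654, -0.002]
wrist_force: [-1.0, -0.1, -0.1]
opening: 0.0
grasp_force: 0.0
```

```bash
cat > chk.py <<'E'
from h import *
cr()
im,k=snap("wrist","w_.png"); g=cv2.cvtColor(im,cv2.COLOR_BGR2GRAY)
c,s=np.cos(-.146),np.sin(-.146)
def W(x,y,z): return np.array([471.8+c*x-s*y,74.5+s*x+c*y,z])
def P(r,y,th,off=6): return proj("wrist",W(45-r*np.cos(th)+off*np.sin(th),y,67+r*np.sin(th)+off*np.cos(th)),k)
for th in (0,.1,.2): print(th,"pad in",P(100,20,th).round(),"out",P(130,20,th).round(),"bar r70",P(70,12,th).round())
col=int(P(115,0,0)[0])-10
m=(g<35); r0=int(P(115,20,.05)[1]); rr=[i for i in range(r0-40,r0+40)]
print("pad edge row at col",col,next((i for i in rr if m[i:i+6,col].all()),None)); row=r0+15; cc=np.where(m[row,150:420])[0]+150; print("row",row,"cols",cc.min(),cc.max())
# tube: white stretch columns in rows near y=+30..45 and expectation
for y in (40,70):
    e=proj("wrist",W(-30,y,61 if y<60 else 64),k).round(); w=g[int(e[1])]; print("tube y",y,"exp",e,"bright cols",np.where(w[200:480]>200)[0][[0,-1]]+200 if (w[200:480]>200).any() else None)
E
python3 chk.py
```

```text
cradle TCP [-61.6   0.5] 92.8 t 18.875 F [-1.  -0.1 -0.1] ax [0.144 0.99  0.   ] [-0.006  0.001 -1.   ]
0 pad in [292. 242.] out [224. 242.] bar r70 [359. 259.]
0.1 pad in [296. 252.] out [223. 254.] bar r70 [364. 266.]
0.2 pad in [302. 262.] out [224. 269.] bar r70 [372. 274.]
pad edge row at col 248 237
row 262 cols 226 286
tube y 40 exp [347. 192.] bright cols [328 363]
tube y 70 exp [353. 124.] bright cols None
```

Call:
play_rows(
  targets=[
    [[0, 0, 0.006], [0, 0, 0], 0],
    [[0, 0, 0.005], [0, 0, 0], 0],
    [[0, 0, 0], [0, 0, 0], 0],
  ],
)

```text
clock: 19.3
position: [410.9, 83.9, 89.7]
orientation: [-0.002, 0.756, 0.654, -0.002]
wrist_force: [0.1, 0.8, 1.9]
opening: 0.002
grasp_force: 1.1
```

```bash
python3 chk.py
python3 - <<'E'
from h import *
for f in("w8","w9","w10"):
    g=cv2.imread(f"pics/{f}.png",0); print(f,[next((i for i in range(190,330) if (g[i:i+6,c]<35).all()),None) for c in (245,260,275)])
E
```

```text
cradle TCP [-61.6   0.5] 89.7 t 19.3 F [0.1 0.8 1.9] ax [ 0.144  0.99  -0.   ] [-0.005  0.001 -1.   ]
0 pad in [292. 245.] out [223. 245.] bar r70 [360. 262.]
0.1 pad in [296. 255.] out [222. 258.] bar r70 [366. 269.]
0.2 pad in [303. 266.] out [223. 273.] bar r70 [374. 277.]
pad edge row at col 248 237
row 265 cols 226 285
tube y 40 exp [348. 193.] bright cols [328 364]
tube y 70 exp [354. 125.] bright cols None
w8 [239, 238, 237]
w9 [238, 238, 237]
w10 [238, 237, 237]
```

Call:
play_rows(
  targets=[
    [[0, 0, 0.006], [0, 0, 0], 0],
    [[0, 0, 0.005], [0, 0, 0], 0],
    [[0, 0, 0], [0, 0, 0], 0],
  ],
)

```text
clock: 19.73
position: [411.0, 84.0, 88.7]
orientation: [-0.001, 0.756, 0.654, -0.001]
wrist_force: [-10.3, -0.1, 40.0]
opening: 0.0
grasp_force: 20.3
```

```bash
python3 chk.py
```

```text
cradle TCP [-61.5   0.5] 88.7 t 19.725 F [-10.3  -0.1  40. ] ax [ 0.143  0.99  -0.   ] [-0.003  0.    -1.   ]
0 pad in [292. 246.] out [223. 246.] bar r70 [360. 263.]
0.1 pad in [296. 256.] out [221. 259.] bar r70 [366. 270.]
0.2 pad in [303. 267.] out [223. 274.] bar r70 [374. 278.]
pad edge row at col 248 238
row 266 cols 226 284
tube y 40 exp [348. 194.] bright cols [328 364]
tube y 70 exp [354. 125.] bright cols None
```

The press met a hard stop at 40 N with the tips at ~72 mm, which is the closed pad's height. I'll retreat straight up and check.

Call:
play_rows(
  targets=[
    [[0, 0, -0.011], [0, 0, 0], 0],
    [[0, 0, -0.03], [0, 0, 0], 0],
    [[0, 0, -0.1], [0, 0, 0], 0],
    [[0, 0, -0.15], [0, 0, 0], 0],
    [[0, 0, -0.15], [0, 0, 0], 0],
    [[0, 0, -0.05], [0, 0, 0], 0],
    [[0, 0, 0], [0, 0, 0], 0],
  ],
)

```text
clock: 20.65
position: [411.8, 83.8, 234.4]
orientation: [-0.001, 0.756, 0.654, -0.001]
wrist_force: [-0.4, -0.2, -0.8]
opening: -0.002
grasp_force: 0.0
```

Run:
```python
from h import *
cr()
im,k=snap("wrist","w11.png"); g=cv2.cvtColor(im,cv2.COLOR_BGR2GRAY); b,k2=snap("side","s11.png"); gs=cv2.cvtColor(b,cv2.COLOR_BGR2GRAY)
c,s=np.cos(-.146),np.sin(-.146)
def W(x,y,z): return np.array([471.8+c*x-s*y,74.5+s*x+c*y,z])
def arm(r,y,th,off=6): return W(45-r*np.cos(th)+off*np.sin(th),y,67+r*np.sin(th)+off*np.cos(th))
for nm,kk in(("wrist",k),("side",k2)):
    for th in (0,.15,.3): print(nm,th,[proj(nm,arm(r,y,th),kk).round().astype(int).tolist() for r,y in((100,20),(130,20),(130,-20),(100,-20))])
for nm,gg,kk in(("wrist",g,k),("side",gs,k2)):
    q=proj(nm,arm(115,0,.1),kk).astype(int); h=45 if nm=="wrist" else 25
    m=(gg[q[1]-h:q[1]+h,q[0]-h:q[0]+h]<38).astype(np.uint8); n,l,st,ce=cv2.connectedComponentsWithStats(m)
    for i in range(1,n):
        if st[i,4]>40: print(nm,"dark blob",st[i,:4]+[q[0]-h,q[1]-h,0,0],st[i,4],(ce[i]+q-h).round(1))
print("tube long-end top corners exp",[proj("wrist",W(-30+dx,y,64),k).round().tolist() for dx,y in((-14,68),(14,68),(-14,113),(14,113))])
q=proj("wrist",W(-30,90,64),k).astype(int); m=(g[q[1]-60:q[1]+60,q[0]-50:q[0]+50]<60).astype(np.uint8); n,l,st,ce=cv2.connectedComponentsWithStats(m); i=l[60,50]; print("long end blob",st[i,:4]+[q[0]-50,q[1]-60,0,0])
```

```text
cradle TCP [-60.7   0.5] 234.4 t 20.65 F [-0.4 -0.2 -0.8] ax [0.144 0.99  0.   ] [-0.004  0.001 -1.   ]
wrist 0 [[285, 175], [248, 175], [249, 221], [284, 221]]
wrist 0.15 [[288, 179], [249, 180], [250, 229], [287, 227]]
wrist 0.3 [[294, 183], [254, 186], [255, 238], [293, 234]]
side 0 [[302, 232], [311, 235], [315, 226], [307, 223]]
side 0.15 [[302, 229], [310, 231], [315, 222], [306, 220]]
side 0.3 [[300, 226], [309, 227], [314, 218], [305, 217]]
wrist dark blob [249 172  48  49] 1675 [267.  194.9]
wrist dark blob [276 212  23  28] 331 [288.5 228.6]
side dark blob [295 216  38  33] 446 [311.8 230.9]
side dark blob [283 228   9   7] 42 [286.4 231.1]
side dark blob [283 243  17   8] 85 [289.  247.4]
tube long-end top corners exp [[299.0, 114.0], [334.0, 114.0], [300.0, 52.0], [337.0, 52.0]]
long end blob [287  54  49  66]
```

```bash
python3 -c "
from station import r
print(r.finish_job())"
```

```text
the job is handed in; nothing more can be done
None
```

I set the tube in both notches with its long end away from the fence, let go, pressed the clamp to a hard stop at its closed height, and handed the job in; the hand-in returned no verdict, and that the jaw snapped under is inferred from force and image measurements.

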